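# Park the labelled cuvette cassettes in their docks

### The job

Put each cuvette cassette with a coloured label into the parking dock of the same colour, standing upright and flat on the dock's floor, roughly centred and square with the dock. Set them down rather than dropping them, since there is glass inside. Leave the cassette without a coloured label and the timer where they are.

Things in the scene. Friction and masses are not known exactly. Their poses are not given: they have to be found in the camera images.
- cassette_red: Loose closed cuvette cassette (tall), a box with blue body and grey lid, carrying a red label 28 x 34 mm on top of its lid. 46 mm along its x, 53 mm along its y, 50 mm high, 0.035 to 0.08 kg; opaque and rigid, grip it across x from above with the fingertips down the sides. Origin: centre of its underside; z up.
- cassette_yellow: Loose closed cuvette cassette (low), a box with blue body and grey lid, carrying a yellow label 28 x 34 mm on top of its lid. 46 mm along its x, 53 mm along its y, 35 mm high, 0.035 to 0.08 kg; opaque and rigid, grip it across x from above with the fingertips down the sides. Origin: centre of its underside; z up.
- cassette_green: Loose closed cuvette cassette (low), a box with blue body and grey lid, carrying a green label 28 x 34 mm on top of its lid. 46 mm along its x, 53 mm along its y, 34 mm high, 0.035 to 0.08 kg; opaque and rigid, grip it across x from above with the fingertips down the sides. Origin: centre of its underside; z up.
- cassette_purple: Loose closed cuvette cassette (tall), a box with blue body and grey lid, carrying a purple label 28 x 34 mm on top of its lid. 46 mm along its x, 53 mm along its y, 50 mm high, 0.035 to 0.08 kg; opaque and rigid, grip it across x from above with the fingertips down the sides. Origin: centre of its underside; z up.
- dock_red: Parking dock fixed to the bench: shallow all-red tray, 74 mm along its x, 80 mm along its y, rim 10 mm high and 5 mm thick, so inside 64 x 70 mm; the floor inside is 5 mm above the bench. Origin: centre of its underside, on the bench; z up. A cassette stands in it with its own x along the dock's x (either way round).
- dock_yellow: Parking dock fixed to the bench: shallow all-yellow tray, 74 mm along its x, 80 mm along its y, rim 10 mm high and 5 mm thick, so inside 64 x 70 mm; the floor inside is 5 mm above the bench. Origin: centre of its underside, on the bench; z up. A cassette stands in it with its own x along the dock's x (either way round).
- dock_green: Parking dock fixed to the bench: shallow all-green tray, 74 mm along its x, 80 mm along its y, rim 10 mm high and 5 mm thick, so inside 64 x 70 mm; the floor inside is 5 mm above the bench. Origin: centre of its underside, on the bench; z up. A cassette stands in it with its own x along the dock's x (either way round).
- dock_purple: Parking dock fixed to the bench: shallow all-purple tray, 74 mm along its x, 80 mm along its y, rim 10 mm high and 5 mm thick, so inside 64 x 70 mm; the floor inside is 5 mm above the bench. Origin: centre of its underside, on the bench; z up. A cassette stands in it with its own x along the dock's x (either way round).
- cassette_plain: Loose cuvette cassette like the others but with no coloured label, only its grey lid; 46 x 53 x 35 mm. Bystander, to be left alone. Origin: centre of its underside.
- timer: White bench timer with coloured buttons, 66 x 66 x 20 mm, loose. Bystander, to be left alone. Origin: centre of its underside. (Behind it, at the robot's far left, a white instrument about 230 mm high is fixed on the bench; go round or over it.)
Things that resemble listed ones, but are neither listed nor needed, are in the scene too. Leave any brown or orange look-alike of the cassette_red alone.

How it is judged:
By the outcome, as a careful person would: the job done as asked, in the order asked, and still so for the second after the job is handed in, with the robot touching nothing.
It also fails if it takes over 102 s, if anything falls off the work surface, if the arm or the gripper's body presses on something with over 40 N, if the wrist force passes 120 N, or if a joint passes its speed limit or range.

### The arm

A 6-joint arm with a two-finger parallel gripper is mounted at the origin on a cart in front of the work surface, level with it; the furniture and walls round the work are solid. World frame = base frame: x ahead of the robot, y to its left, z up, the work surface at z = 0. Lengths are in m, angles in rad, forces in N, time in s.
With the tool pointing down it reaches from about 0.225 to 0.875 m from the base axis. Payload 3.4 kg.
Tool frame: the origin (TCP) lies on the centre line of the jaws, within the pads' length; the fingertips stand 14 mm ahead of it and the grasp point (between the pads) lies 5 mm behind it; z points along the fingers, y is the line along which they close (so a half turn about z gives the same grasp; the last joint's range is limited). The gripper opens to 85 mm and grips with 20 to 120 N. Pads are 22 mm wide; open, the fingers measure 114 mm over their backs; the gripper's body (76 mm by 85 mm) begins 54 mm behind the grasp point. The pads swing forward as they close: fully open they stand 13 mm farther back than shut.
Start: joints at [1.21, 0.276, 1.505, -0, 1.361, -0.121], TCP at [0.137, 0.559, 0.245] pointing down, gripper open.
Joint ranges: [-2.89, 2.89], [-0.75, 2.08], [0.22, 2.7], [-1.18, 4.32], [0.11, 2.71], [-2.7, 2.7]. Speed limits (rad/s): [2.57, 2.57, 3.14, 3.14, 3.14, 3.14].

### API

Orientations are given as a unit quaternion [w, x, y, z].
In Python, from rig import manip, eyes gives the robot as it stands.
- The arm moves only by the shell command python3 -m creep 'ROWS' [FORCE]. ROWS is JSON, a list of rows, each a list of 5 numbers: the opening, from 0 (shut) to 1 (fully open), then the shift along the tool's x, y, z normalised to -1 to 1, where 1 is 0.5 m, then the turn about the tool's z normalised to -1 to 1, where 1 is 360 degrees. In form: [[fingers, dx, dy, dz, spin], ...]. A call has 1 to 10 rows; each row is the pose to reach, as a shift and turn from the pose commanded when the call began, along the tool's axes at that moment, turning the shorter way round; what a row does not reach only later rows make up. A row lasts 1/10 s, in which the tool goes at most 50 mm and 8.59 degrees, less where a joint would pass 70% of its speed; a pose out of reach is approached as far as the arm can. A call with a number of a shift or a turn outside -1 to 1 is refused whole. A call with a gripper value outside its range is refused whole. The fingers move at their own pace and stop on an object; FORCE is the grip in N (left out, the last holds). Time passes only in rows, so rows that repeat a pose let the fingers close. It gives the time, the measured TCP pose, the force, the opening and the grip force at its end, in the units of the state.
- manip.get_state(): the state, without advancing time (a new reading comes with each control period).
- eyes.get_image(name): name is "scene" or "top"; returns a dict with "frame" (400x640x3 uint8, red, green, blue), "fx", "fy", "cx", "cy" (pixels), "R" (3x3) and "t" (3): a world point X has camera coordinates R X + t. Camera axes: x right, y down, z forward; pixel columns grow to the right and rows downward; lengths in m; the calibration is good to about 2 mm. A picture is of the moment at which its call begins. There is no depth.
- manip.sign_off(): hands the job in; it is judged then, once.
Trained networks look in the newest picture that a camera, given by its name, has taken for a name from the list of things; names that differ only in an ending like _2 or _b are one class to them, and where a whole thing is asked for, a point or a joint stands for the part that bears it (a point fixed in the world has none). Each returns a list of dicts, best first, with "confidence" (0 to 1); they miss things now and then, are a little off and sometimes report something else, mostly with a low value. They report only what shows in the picture. A call takes as long as a camera call. They do not tell look-alikes from the thing itself.
- eyes.regions_of(camera, label): "mask" (400x640 bool, what is visible of it) and "bbox" ([left, top, right, bottom] in pixels, round what is visible of it).
- eyes.place_of(camera, label): "centre" ([column, row] in pixels: a listed point, or the origin of a listed thing).
The state is a dict: "clock": time; "qpos": joint angles; "qd": joint speeds; "effort": joint torques, N m; "position": TCP position; "ee_rot": TCP orientation; "contact_force": force on the tool from outside, world axes, zero at the start; "moment": the same for the moment, N m; "width": finger opening in m; "gripper_force": force on a finger pad.
Only numpy, scipy, OpenCV 4.12 (cv2) and the standard library are available. Lean on these libraries where they do the work, as an engineer would, in place of code of your own. Each camera call takes 0.05 s, during which the arm holds its last target. There are 200 camera calls.

## Working session

There is one attempt and no reset: what is moved stays moved. The work goes in short steps, Python scripts to look and compute and a shell command to move; the robot and the scene stay as the last step left them, time stands still between calls to the robot, and variables do not carry over. Pictures are saved under pics/ and viewed, at most 14 in all, crops included, and the job is handed in when it is done.

```bash
mkdir -p pics; python3 - <<'E'
from rig import manip, eyes
import cv2
for n in("top","scene"):
    d=eyes.get_image(n); cv2.imwrite(f"pics/{n}0.png",d["frame"][:,:,::-1]); print(n,d["fx"],d["fy"],d["cx"],d["cy"],d["R"],d["t"])
s=manip.get_state(); print(s)
E
```

```text
top 415.2694164281715 415.2694164281715 315.0293419994717 198.85086591462917 [[ 0.00620736 -0.99980828  0.01857053]
 [-0.99225013 -0.00846303 -0.12396798]
 [ 0.12410138 -0.0176571  -0.99211243]] [0.07800433 0.5287637  1.24871994]
scene 484.0189844246812 484.0189844246812 321.31221309401485 202.24380528066735 [[-0.68606356  0.72749514 -0.00822248]
 [ 0.60341364  0.56266196 -0.56506946]
 [-0.40645881 -0.39263512 -0.82500236]] [ 0.28601134 -0.33983031  1.81491328]
{'clock': 0.1, 'qpos': array([ 1.21000010e+00,  2.76524697e-01,  1.50598631e+00,  1.13386731e-05,
        1.36067058e+00, -1.20995212e-01]), 'qd': array([ 0.00014297, -0.00096837, -0.00456441, -0.00020664, -0.00111785,
        0.00060612]), 'effort': array([ 4.76520690e-04, -4.17708778e+01, -2.46400416e+01, -1.46692009e-04,
        5.85646936e-03,  1.90569114e-05]), 'position': array([0.13641463, 0.55814398, 0.24453826]), 'ee_rot': array([-1.94921816e-04,  1.19614572e-01,  9.92820086e-01, -7.70204560e-04]), 'contact_force': array([1.10802894, 0.05701179, 0.77782814]), 'moment': array([-0.00012624, -0.07142723,  0.0446072 ]), 'gripper_force': 0.0, 'width': 0.08549721706665492}
```

View pics/top0.png

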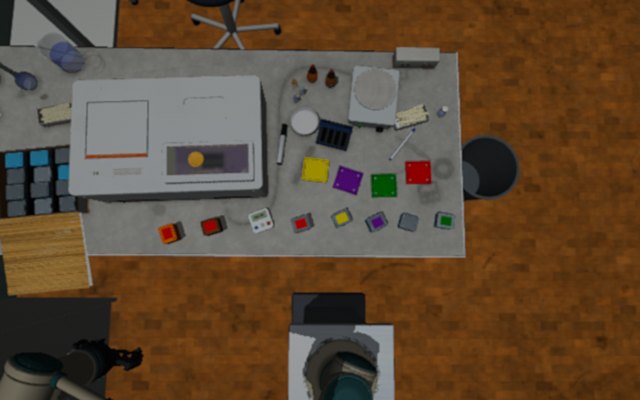

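View pics/scene0.png

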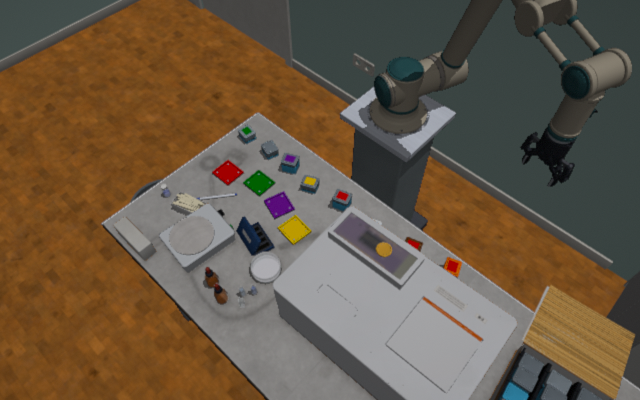

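The tall red-label candidates in the top view are (167,233) orange body, (211,226) brown body and (302,224) blue-grey. The last fits the description: blue body, grey lid. I'll confirm it in an enlarged crop.

```bash
cat > h.py <<'E'
import numpy as np, cv2
from rig import manip, eyes
from scipy.optimize import minimize
H=dict(red=.05,yellow=.035,green=.034,purple=.05)
def proj(d,P):
    c=P@np.array(d["R"]).T+np.array(d["t"]); return np.c_[d["fx"]*c[:,0]/c[:,2]+d["cx"],d["fy"]*c[:,1]/c[:,2]+d["cy"]]
def unproj(d,u,z):
    R=np.array(d["R"]);t=np.array(d["t"]);o=-R.T@t
    r=R.T@np.array([(u[0]-d["cx"])/d["fx"],(u[1]-d["cy"])/d["fy"],1]); return o+r*(z-o[2])/r[2]
def box(p,s):
    c,n=np.cos(p[2]),np.sin(p[2])
    return np.array([[p[0]+c*a-n*b,p[1]+n*a+c*b,z] for a in(-s[0]/2,s[0]/2) for b in(-s[1]/2,s[1]/2) for z in s[2:]])
def hullmask(d,p,s,W,S=8):
    l,t,r,b=W; q=proj(d,box(p,s)); q=(q-[l,t]+.5)*S
    m=np.zeros(((b-t)*S,(r-l)*S),np.uint8); cv2.fillConvexPoly(m,cv2.convexHull(np.round(q*16).astype(np.int32)),255,shift=4)
    return cv2.resize(m,(r-l,b-t),interpolation=cv2.INTER_AREA)/255.
def fit(views,s,p0):
    """views: list of (cam, soft mask HxW); s=(sx,sy,z0,z1). Returns best pose for both x/y assignments"""
    out=[]
    Ws=[]
    for d,m in views:
        c=proj(d,np.array([[p0[0],p0[1],.02]]))[0].astype(int); Ws.append((c[0]-30,c[1]-30,c[0]+30,c[1]+30))
    def f(q):
        p=[q[0]/100,q[1]/100,q[2]/5]
        return sum(((hullmask(d,p,s,W)-m[W[1]:W[3],W[0]:W[2]])**2).sum() for (d,m),W in zip(views,Ws))
    for y0 in np.arange(-90,90,15)*np.pi/180:
        x0=[p0[0]*100,p0[1]*100,y0*5]
        r=minimize(f,x0,method="Nelder-Mead",options=dict(initial_simplex=np.array([x0]*4)+np.vstack([np.zeros(3),np.eye(3)*.6]),xatol=.01,fatol=.01))
        y=(np.degrees(r.x[2]/5)+90)%180-90
        out.append((round(r.fun,2),round(r.x[0]/100,4),round(r.x[1]/100,4),round(y,1)))
    out.sort(); res=[out[0]]
    for o in out[1:]:
        if all(abs((o[3]-e[3]+90)%180-90)>20 for e in res): res.append(o)
    return res[:3]
E
python3 - <<'E'
from h import *
D={n:eyes.get_image(n) for n in("top","scene")}
import pickle
M={}
for c in list(H):
  for k in("cassette_","dock_"):
    for n in D:
      r=eyes.regions_of(n,k+c); M[n,k+c]=r
      print(n,k+c,[(round(e["confidence"],2),list(map(int,e["bbox"])),int(e["mask"].sum())) for e in r[:5]])
pickle.dump((D,M),open("m.pkl","wb"))
a=D["top"]["frame"][200:245,150:310,::-1]; b=D["top"]["frame"][150:235,290:460,::-1]; c=D["scene"]["frame"][115:250,200:370,::-1]
a=cv2.resize(a,None,fx=4.8,fy=4.8,interpolation=cv2.INTER_CUBIC)
cv2.imwrite("pics/c1.png",a)
b=cv2.resize(b,None,fx=4.7,fy=4.7,interpolation=cv2.INTER_CUBIC);cv2.imwrite("pics/c2.png",b)
E
```

```text
top cassette_red [(0.81, [202, 218, 223, 234], 312), (0.76, [291, 214, 312, 231], 251), (0.68, [158, 223, 179, 243], 335), (0.55, [405, 158, 431, 188], 615)]
scene cassette_red [(0.75, [333, 189, 350, 213], 289), (0.67, [444, 256, 465, 273], 270), (0.51, [406, 233, 424, 251], 146), (0.49, [258, 140, 277, 158], 228)]
top dock_red [(0.56, [405, 161, 433, 186], 584)]
scene dock_red [(0.94, [212, 161, 245, 186], 453)]
top cassette_yellow [(0.72, [329, 205, 353, 224], 272)]
scene cassette_yellow [(0.52, [301, 174, 319, 194], 254)]
top dock_yellow [(0.82, [302, 157, 330, 183], 599)]
scene dock_yellow [(0.69, [280, 215, 310, 249], 597)]
top cassette_green [(0.53, [434, 211, 456, 229], 297)]
scene cassette_green [(0.71, [241, 126, 254, 143], 197)]
top dock_green [(0.6, [370, 170, 399, 198], 687)]
scene dock_green [(0.62, [246, 172, 272, 195], 415)]
top cassette_purple [(0.74, [364, 211, 386, 233], 286)]
scene cassette_purple [(0.48, [241, 171, 272, 198], 472)]
top dock_purple [(0.98, [329, 164, 362, 197], 603)]
scene dock_purple [(0.6, [259, 191, 293, 215], 511)]
```

View pics/c1.png

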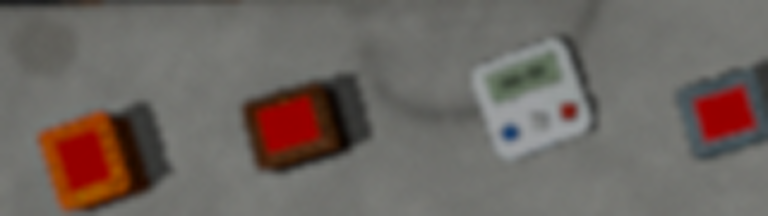

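View pics/c2.png

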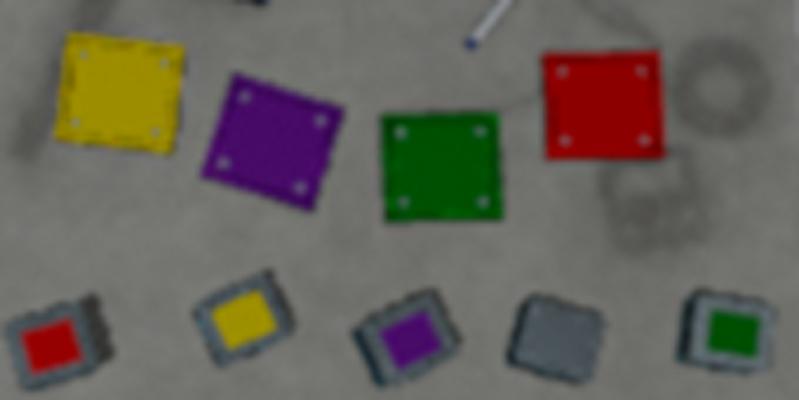

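The cassette at top (302,222) has the blue-grey body and a red label, so it is the red one. The (167,233) orange and (211,226) brown ones are decoys. Docks: yellow (315,170), purple (348,180), green (384,185), red (418,172). Next I fit poses from the colour patches in both views.

```bash
cat >> h.py <<'E'
def chroma(d,W,m=2):
    """soft colour mask (0..1) inside window W, from the strongest chroma direction of its centre"""
    f=d["frame"].astype(float); c=f-f.mean(2,keepdims=True); l,t,r,b=W
    x,y=(l+r)//2,(t+b)//2; v=np.median(c[y-m:y+m+1,x-m:x+m+1].reshape(-1,3),0)
    out=np.zeros(f.shape[:2]); out[t:b,l:r]=np.clip((c[t:b,l:r]@v)/(v@v),0,1); return out
def win(p,r): p=np.round(p).astype(int); return (p[0]-r,p[1]-r,p[0]+r,p[1]+r)
E
cat > est.py <<'E'
from h import *
import pickle
D,M=pickle.load(open("m.pkl","rb"))
C=dict(red=(302,223),yellow=(342,217),purple=(376,222),green=(445,220))
K=dict(red=(418,172),yellow=(315,170),purple=(348,180),green=(384,185))
def one(u,z,s,r):
    p0=unproj(D["top"],u,z); vs=[]
    for n in D:
        q=proj(D[n],p0[None])[0]; vs.append((D[n],chroma(D[n],win(q,r),1)))
    return [fit(v,s,p0) for v in([vs[0]],[vs[1]],vs)]
for c in H:
    for nm,r in(("cas",one(C[c],H[c],(.028,.034,H[c],H[c]+.0005),8)),("dock",one(K[c],.005,(.074,.08,0,.01),20))):
        print(c,nm); [print("   ",x) for x in r]
E
python3 est.py
```

```text
red cas
    [(np.float64(3.43), np.float64(0.4518), np.float64(0.1258), np.float64(16.9)), (np.float64(17.43), np.float64(0.451), np.float64(0.1258), np.float64(-89.0)), (np.float64(17.86), np.float64(0.4516), np.float64(0.1258), np.float64(-64.8))]
    [(np.float64(2.7), np.float64(0.4555), np.float64(0.1269), np.float64(17.3)), (np.float64(13.41), np.float64(0.4554), np.float64(0.1268), np.float64(-65.1)), (np.float64(14.4), np.float64(0.4562), np.float64(0.1266), np.float64(-89.3))]
    [(np.float64(13.68), np.float64(0.4529), np.float64(0.1262), np.float64(17.0)), (np.float64(33.6), np.float64(0.4533), np.float64(0.1262), np.float64(-65.9))]
red dock
    [(np.float64(24.04), np.float64(0.6209), np.float64(-0.2465), np.float64(0.4)), (np.float64(52.76), np.float64(0.6224), np.float64(-0.2463), np.float64(89.5))]
    [(np.float64(27.71), np.float64(0.6235), np.float64(-0.2461), np.float64(1.0)), (np.float64(42.15), np.float64(0.6226), np.float64(-0.2457), np.float64(-89.5))]
    [(np.float64(58.7), np.float64(0.6221), np.float64(-0.2465), np.float64(0.7)), (np.float64(95.16), np.fl
[... 2853 characters left out ...]
64(-0.1053), np.float64(26.4)), (np.float64(27.96), np.float64(0.4589), np.float64(-0.1051), np.float64(-71.9)), (np.float64(31.09), np.float64(0.4597), np.float64(-0.1044), np.float64(-47.1))]
purple dock
    [(np.float64(25.77), np.float64(0.5937), np.float64(-0.0209), np.float64(-17.8)), (np.float64(58.03), np.float64(0.594), np.float64(-0.021), np.float64(71.8))]
    [(np.float64(35.37), np.float64(0.5969), np.float64(-0.0209), np.float64(-18.2)), (np.float64(49.4), np.float64(0.5966), np.float64(-0.0205), np.float64(71.2))]
    [(np.float64(70.2), np.float64(0.5951), np.float64(-0.0212), np.float64(-18.4)), (np.float64(109.55), np.float64(0.5954), np.float64(-0.0211), np.float64(71.8))]
```

```bash
cat > calc.py <<'E'
# python3 calc.py x y z yawdeg [x y z yaw ...]: rows (dx dy dz spin) from the present pose
import sys, numpy as np
from rig import manip
from scipy.spatial.transform import Rotation as Ro
s=manip.get_state(); q=s["ee_rot"]; R=Ro.from_quat(np.r_[q[1:],q[0]]).as_matrix()
yaw=np.degrees(np.arctan2(R[1,1],R[0,1])); a=np.radians(yaw)
Y=np.array([np.cos(a),np.sin(a),0]);Z=np.array([0,0,-1.]);X=np.cross(Y,Z)
print("t",round(float(s["clock"]),2),"pos",np.round(s["position"],4),"yaw",round(yaw,1),"w",round(float(s["width"]),4),"F",np.round(s["contact_force"],1),"z-axis",np.round(R[:,2],3))
for w in np.array(sys.argv[1:],float).reshape(-1,4):
    d=w[:3]-s["position"]; dy=(w[3]-yaw+90)%180-90
    print(np.round(np.array([d@X,d@Y,d@Z])/.5,4),"spin",round(-dy/360,4))
E
python3 calc.py .4535 .1262 .2 17 .4535 .1262 .1 17 .4535 .1262 .031 17
```

```text
t 1.0 pos [0.1366 0.5586 0.2453] yaw 76.3 w 0.0857 F [-0.1 -0.1  0.6] z-axis [ 0.  0. -1.]
[-0.8211 -0.6895  0.0907] spin 0.1646
[-0.8211 -0.6895  0.2907] spin 0.1646
[-0.8211 -0.6895  0.4287] spin 0.1646
```

```bash
R='x'; python3 -m creep '[[1,-0.4,-0.34,0,0.1],[1,-0.4,-0.34,0,0.1],[1,-0.4,-0.34,0,0.1],[1,-0.4,-0.34,0,0.1],[1,-0.4,-0.34,0,0.1],[1,-0.4,-0.34,0,0.1],[1,-0.82,-0.69,0.05,0.165],[1,-0.82,-0.69,0.05,0.165],[1,-0.82,-0.69,0.05,0.165],[1,-0.82,-0.69,0.05,0.165]]' 30; python3 -m creep '[[1,0,0,0,0],[1,0,0,0,0],[1,0,0,0,0]]'; python3 calc.py .4535 .1262 .1 17 .4535 .1262 .031 17
```

```text
clock: 2.0
position: [0.4097, 0.1848, 0.2273]
ee_rot: [0.0, 0.596, 0.803, 0.001]
contact_force: [0.1, 0.4, -0.0]
width: 0.0852
gripper_force: 0.0
clock: 2.3
position: [0.4083, 0.1867, 0.2271]
ee_rot: [-0.0, 0.595, 0.803, 0.0]
contact_force: [0.1, 1.0, -0.8]
width: 0.0855
gripper_force: 0.0
t 2.3 pos [0.4083 0.1867 0.2271] yaw 16.9 w 0.0855 F [ 0.1  1.  -0.8] z-axis [-0.001  0.001 -1.   ]
[-0.142   0.0514  0.2543] spin -0.0002
[-0.142   0.0514  0.3923] spin -0.0002
```

```bash
python3 -m creep '[[1,-0.142,0.051,0.06,0],[1,-0.142,0.051,0.06,0],[1,-0.142,0.051,0.15,0],[1,-0.142,0.051,0.23,0],[1,-0.142,0.051,0.23,0],[1,-0.142,0.051,0.23,0]]'; python3 calc.py .4535 .1262 .031 17; python3 - <<'E'
from h import *
for n,(x,y) in dict(top=(302,215),scene=(340,190)).items():
    f=eyes.get_image(n)["frame"][y-45:y+45,x-60:x+60,::-1]; cv2.imwrite(f"pics/r_{n}.png",cv2.resize(f,None,fx=5,fy=5,interpolation=cv2.INTER_CUBIC))
E
```

```text
clock: 2.9
position: [0.4535, 0.1266, 0.1125]
ee_rot: [-0.0, 0.595, 0.804, -0.0]
contact_force: [1.1, -0.1, 0.7]
width: 0.0853
gripper_force: 0.0
t 2.9 pos [0.4535 0.1266 0.1125] yaw 17.0 w 0.0853 F [ 1.1 -0.1  0.7] z-axis [-0.001  0.    -1.   ]
[-8.00e-04 -1.00e-04  1.63e-01] spin 0.0
```

View pics/r_scene.png

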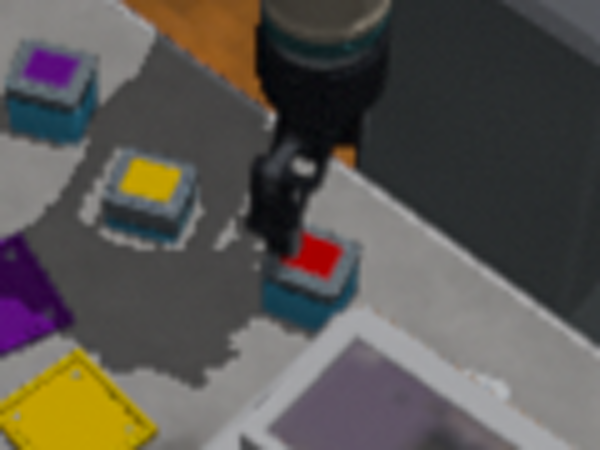

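The red-labelled cassette (crop centre 310,275) has the blue body and grey lid, and the gripper is above it. I'll descend and grip.

```bash
python3 -m creep '[[1,0,0,0.04,0],[1,0,0,0.08,0],[1,0,0,0.1,0],[1,0,0,0.12,0],[1,0,0,0.14,0],[1,0,0,0.163,0],[1,0,0,0.163,0]]' && python3 -m creep '[[0.4,0,0,0,0],[0.4,0,0,0,0],[0.2,0,0,0,0],[0.2,0,0,0,0],[0.2,0,0,0,0],[0.2,0,0,0,0],[0.2,0,0,0,0]]' 30; python3 calc.py
```

```text
clock: 3.7
position: [0.4532, 0.1251, 0.0298]
ee_rot: [-0.001, 0.596, 0.803, -0.001]
contact_force: [-0.0, -0.1, -0.9]
width: 0.0854
gripper_force: 0.0
clock: 4.4
position: [0.4546, 0.1253, 0.0313]
ee_rot: [0.001, 0.596, 0.803, 0.001]
contact_force: [0.3, -0.3, 5.5]
width: 0.0449
gripper_force: 32.0
t 4.4 pos [0.4546 0.1253 0.0313] yaw 16.9 w 0.0449 F [ 0.3 -0.3  5.5] z-axis [ 0.002  0.    -1.   ]
```

```bash
python3 -m creep '[[0.2,0,0,-0.02,0],[0.2,0,0,-0.06,0],[0.2,0,0,-0.12,0],[0.2,0,0,-0.2,0],[0.2,0,0,-0.2,0],[0.2,0,0,-0.2,0]]'; python3 calc.py .622 -.2465 .131 0.7
```

```text
clock: 5.0
position: [0.454, 0.1252, 0.1315]
ee_rot: [0.001, 0.596, 0.803, 0.001]
contact_force: [-0.1, -0.2, -1.1]
width: 0.0454
gripper_force: 31.4
t 5.0 pos [0.454  0.1252 0.1315] yaw 16.9 w 0.0454 F [-0.1 -0.2 -1.1] z-axis [ 0.002  0.    -1.   ]
[-0.809   0.1058  0.001 ] spin 0.0449
```

```bash
python3 -m creep '[[0.2,-0.04,0.005,0,0.003],[0.2,-0.1,0.013,0,0.008],[0.2,-0.19,0.025,0,0.01],[0.2,-0.28,0.037,0,0.015],[0.2,-0.37,0.049,0,0.02],[0.2,-0.46,0.06,0,0.03],[0.2,-0.55,0.072,0,0.035],[0.2,-0.64,0.084,0,0.04],[0.2,-0.73,0.096,0,0.045],[0.2,-0.78,0.102,0,0.045]]';python3 -m creep '[[0.2,-0.029,0.004,0,0],[0.2,-0.029,0.004,0,0],[0.2,-0.029,0.004,0,0],[0.2,-0.029,0.004,0,0]]'; python3 calc.py .622 -.2465 .0365 0.7
```

```text
clock: 6.0
position: [0.6159, -0.2365, 0.128]
ee_rot: [-0.001, 0.704, 0.71, -0.001]
contact_force: [0.1, 0.2, 0.0]
width: 0.045
gripper_force: 31.4
clock: 6.4
position: [0.617, -0.2458, 0.1303]
ee_rot: [-0.001, 0.703, 0.712, 0.0]
contact_force: [0.1, -0.3, -0.4]
width: 0.0446
gripper_force: 31.4
t 6.4 pos [ 0.617  -0.2458  0.1303] yaw 0.7 w 0.0446 F [ 0.1 -0.3 -0.4] z-axis [-0.001  0.002 -1.   ]
[-0.0016  0.01    0.1876] spin 0.0001
```

```bash
python3 -m creep '[[0.2,-0.001,0.01,0.03,0],[0.2,-0.001,0.01,0.07,0],[0.2,-0.001,0.01,0.11,0],[0.2,-0.001,0.01,0.14,0],[0.2,-0.001,0.01,0.16,0],[0.2,-0.001,0.01,0.17,0],[0.2,-0.001,0.01,0.178,0],[0.2,-0.001,0.01,0.184,0],[0.2,-0.001,0.01,0.187,0],[0.2,-0.001,0.01,0.187,0]]'; python3 calc.py .622 -.2465 .0365 0.7
```

```text
clock: 7.4
position: [0.6231, -0.2483, 0.0373]
ee_rot: [0.0, 0.703, 0.711, 0.0]
contact_force: [0.1, 0.2, -0.6]
width: 0.0452
gripper_force: 31.3
t 7.4 pos [ 0.6231 -0.2483  0.0373] yaw 0.7 w 0.0452 F [ 0.1  0.2 -0.6] z-axis [ 0.001 -0.    -1.   ]
[ 0.0036 -0.0022  0.0017] spin -0.0001
```

```bash
python3 -m creep '[[0.2,0,0,0.001,0],[0.2,0,0,0.002,0],[0.2,0,0,0.002,0]]';python3 -m creep '[[0.2,0,0,0.001,0],[0.2,0,0,0.001,0]]';python3 -m creep '[[0.2,0,0,0.001,0],[0.2,0,0,0.001,0]]'
```

```text
clock: 7.7
position: [0.6231, -0.2483, 0.0364]
ee_rot: [0.0, 0.703, 0.711, 0.0]
contact_force: [0.0, -0.1, 0.4]
width: 0.0449
gripper_force: 31.3
clock: 7.9
position: [0.6231, -0.2483, 0.0363]
ee_rot: [0.0, 0.703, 0.711, 0.0]
contact_force: [-1.5, 0.7, 4.4]
width: 0.045
gripper_force: 31.8
clock: 8.1
position: [0.6231, -0.2483, 0.0363]
ee_rot: [0.0, 0.703, 0.711, 0.0]
contact_force: [-1.9, 0.9, 8.2]
width: 0.0449
gripper_force: 32.2
```

```bash
python3 -m creep '[[0.55,0,0,-0.002,0],[0.6,0,0,-0.002,0],[0.7,0,0,-0.002,0],[0.75,0,0,-0.002,0],[0.75,0,0,-0.002,0]]';python3 -m creep '[[0.75,0,0,-0.02,0],[0.75,0,0,-0.06,0],[0.75,0,0,-0.1,0],[0.75,0,0,-0.2,0],[0.75,0,0,-0.24,0],[0.75,0,0,-0.24,0]]'; python3 calc.py .4587 -.1052 .15 26 .4587 -.1052 .031 26
```

```text
clock: 8.6
position: [0.6228, -0.2481, 0.0358]
ee_rot: [-0.0, 0.703, 0.711, -0.0]
contact_force: [0.1, -0.1, 0.9]
width: 0.0645
gripper_force: 0.0
clock: 9.2
position: [0.6254, -0.2494, 0.1615]
ee_rot: [0.005, 0.703, 0.711, 0.001]
contact_force: [-0.5, 0.2, 0.3]
width: 0.0641
gripper_force: 0.0
t 9.2 pos [ 0.6254 -0.2494  0.1615] yaw 0.7 w 0.0641 F [-0.5  0.2  0.3] z-axis [ 0.009 -0.004 -1.   ]
[ 0.2922 -0.3299  0.023 ] spin -0.0704
[ 0.2922 -0.3299  0.261 ] spin -0.0704
```

```bash
python3 -m creep '[[0.9,0.05,-0.06,0,-0.01],[1,0.13,-0.14,0,-0.03],[1,0.2,-0.22,0,-0.05],[1,0.26,-0.3,0,-0.07],[1,0.292,-0.328,0.02,-0.07],[1,0.292,-0.328,0.02,-0.07],[1,0.292,-0.328,0.02,-0.07],[1,0.292,-0.328,0.02,-0.07]]'; python3 calc.py .4587 -.1052 .1 26 .4587 -.1052 .031 26; python3 - <<'E'
from h import *
f=eyes.get_image("top")["frame"][145:240,290:460,::-1]; cv2.imwrite("pics/s1.png",cv2.resize(f,None,fx=4.7,fy=4.7,interpolation=cv2.INTER_CUBIC))
E
```

```text
clock: 10.0
position: [0.4585, -0.1049, 0.1462]
ee_rot: [0.001, 0.531, 0.847, 0.0]
contact_force: [-0.5, 0.5, 0.4]
width: 0.0852
gripper_force: 0.0
t 10.0 pos [ 0.4585 -0.1049  0.1462] yaw 25.8 w 0.0852 F [-0.5  0.5  0.4] z-axis [ 0.001 -0.001 -1.   ]
[-0.0007 -0.      0.0925] spin -0.0004
[-0.0007 -0.      0.2305] spin -0.0004
```

View pics/s1.png

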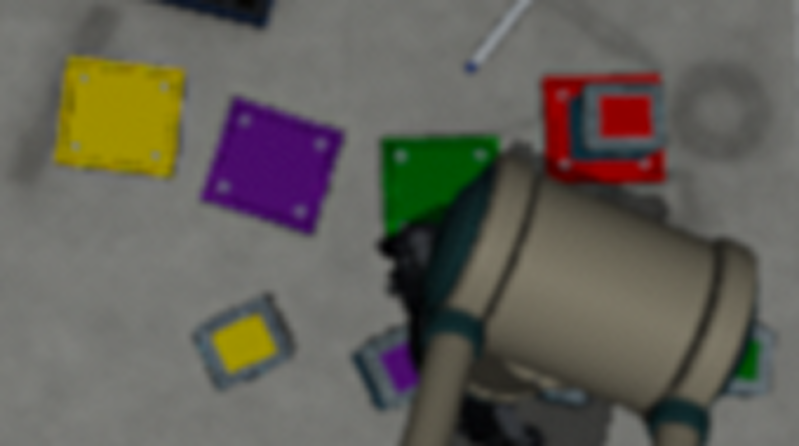

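The red cassette stands square in the red dock (crop 625,118; the rightward offset is mostly height parallax). I'll measure the offset, which also tells me about any systematic error.

```bash
cat > chk.py <<'E'
import sys
from h import *
K=dict(red=(.622,-.2465),yellow=(.628,.082),purple=(.595,-.0212),green=(.579,-.1355))
for c in sys.argv[1:]:
    z=H[c]+.005; p0=np.array([*K[c],z]); vs=[]
    for n in("top","scene"):
        d=eyes.get_image(n); q=proj(d,p0[None])[0]; f=d["frame"].astype(float)
        # lid+body silhouette is grey/blue: refine the label centre by chroma within a small window
        m=chroma(d,win(q,9),1); vs.append((d,m)); print(c,n,fit([vs[-1]],(.028,.034,z,z+.0005),p0)[0])
    print(c,"dock",K[c])
E
sed -i 's/,(r-l)\*S),np.uint8/,(r-l)*S),np.uint8/' h.py; python3 chk.py red
python3 - <<'E'
from h import *
for n in("top","scene"):
    d=eyes.get_image(n); q=proj(d,np.array([[.622,-.2465,.055]]))[0]; print(n,q)
    l,t,r,b=win(q,22); cv2.imwrite(f"pics/z_{n}.png",cv2.resize(d["frame"][t:b,l:r,::-1],None,fx=9,fy=9,interpolation=cv2.INTER_CUBIC))
a=cv2.hconcat([cv2.imread("pics/z_top.png"),cv2.imread("pics/z_scene.png")]); cv2.imwrite("pics/z.png",a)
E
```

```text
red top (np.float64(13.58), np.float64(0.6195), np.float64(-0.2474), np.float64(0.6))
red scene (np.float64(3.16), np.float64(0.6234), np.float64(-0.2462), np.float64(1.1))
red dock (0.622, -0.2465)
top [422.23705857 168.52900976]
scene [225.16869459 161.96191525]
```

View pics/z.png

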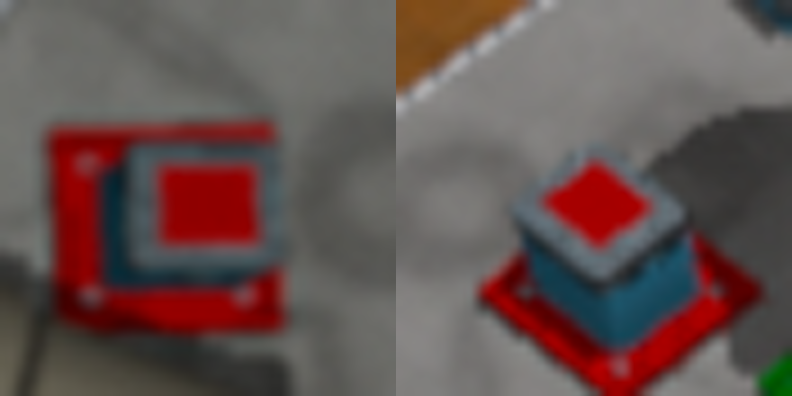

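Red is centred within about 1 mm and square in the dock, left crop (205,205) and right crop (600,240). On to purple.

```bash
python3 -m creep '[[1,-0.001,0,0.04,0],[1,-0.001,0,0.1,0],[1,-0.001,0,0.14,0],[1,-0.001,0,0.17,0],[1,-0.001,0,0.19,0],[1,-0.001,0,0.21,0],[1,-0.001,0,0.23,0],[1,-0.001,0,0.23,0]]' && python3 -m creep '[[0.4,0,0,0,0],[0.4,0,0,0,0],[0.2,0,0,0,0],[0.2,0,0,0,0],[0.2,0,0,0,0],[0.2,0,0,0,0],[0.2,0,0,0,0]]' 30 && python3 -m creep '[[0.2,0,0,-0.02,0],[0.2,0,0,-0.06,0],[0.2,0,0,-0.12,0],[0.2,0,0,-0.2,0],[0.2,0,0,-0.2,0],[0.2,0,0,-0.2,0]]'; python3 calc.py .5950 -.0212 .131 -18.3
```

```text
clock: 11.05
position: [0.4569, -0.1043, 0.0301]
ee_rot: [-0.001, 0.531, 0.847, -0.0]
contact_force: [-0.4, 0.4, 0.1]
width: 0.0856
gripper_force: 0.0
clock: 11.75
position: [0.4581, -0.1047, 0.0317]
ee_rot: [0.001, 0.531, 0.847, 0.0]
contact_force: [-0.7, -0.1, 6.0]
width: 0.0449
gripper_force: 32.5
clock: 12.35
position: [0.4577, -0.1046, 0.1321]
ee_rot: [0.001, 0.531, 0.847, 0.0]
contact_force: [-0.8, -0.0, -0.4]
width: 0.0451
gripper_force: 31.9
t 12.35 pos [ 0.4577 -0.1046  0.1321] yaw 25.9 w 0.0451 F [-0.8 -0.  -0.4] z-axis [ 0.002 -0.001 -1.   ]
[0.0303 0.3198 0.0022] spin 0.1227
```

```bash
python3 -m creep '[[0.2,0.003,0.04,0,0.01],[0.2,0.01,0.1,0,0.03],[0.2,0.017,0.17,0,0.05],[0.2,0.023,0.24,0,0.07],[0.2,0.028,0.3,0,0.09],[0.2,0.03,0.32,0,0.11],[0.2,0.03,0.32,0,0.123],[0.2,0.03,0.32,0,0.123],[0.2,0.03,0.32,0,0.123],[0.2,0.03,0.32,0,0.123]]'; python3 calc.py .5950 -.0212 .0365 -18.3
```

```text
clock: 13.35
position: [0.5941, -0.0213, 0.1304]
ee_rot: [-0.001, 0.811, 0.585, -0.001]
contact_force: [0.3, 0.6, -0.9]
width: 0.0454
gripper_force: 31.9
t 13.35 pos [ 0.5941 -0.0213  0.1304] yaw -18.4 w 0.0454 F [ 0.3  0.6 -0.9] z-axis [-0.002  0.    -1.   ]
[0.0008 0.0016 0.1878] spin -0.0002
```

```bash
python3 -m creep '[[0.2,0.001,0.001,0.03,0],[0.2,0.001,0.001,0.07,0],[0.2,0.001,0.001,0.11,0],[0.2,0.001,0.001,0.14,0],[0.2,0.001,0.001,0.16,0],[0.2,0.001,0.001,0.17,0],[0.2,0.001,0.001,0.178,0],[0.2,0.001,0.001,0.184,0],[0.2,0.001,0.001,0.187,0],[0.2,0.001,0.001,0.187,0]]';python3 -m creep '[[0.2,0,0,0.001,0],[0.2,0,0,0.002,0],[0.2,0,0,0.002,0]]';python3 -m creep '[[0.2,0,0,0.001,0],[0.2,0,0,0.001,0]]'; python3 calc.py .5950 -.0212 .0365 -18.3
```

```text
clock: 14.35
position: [0.5957, -0.0209, 0.0378]
ee_rot: [0.0, 0.811, 0.585, 0.0]
contact_force: [-0.9, 1.0, -0.3]
width: 0.0454
gripper_force: 31.9
clock: 14.65
position: [0.5957, -0.0209, 0.0368]
ee_rot: [0.0, 0.811, 0.585, 0.0]
contact_force: [0.4, -0.1, 0.3]
width: 0.045
gripper_force: 32.0
clock: 14.85
position: [0.5958, -0.0209, 0.0367]
ee_rot: [0.0, 0.811, 0.585, 0.0]
contact_force: [-2.0, 1.0, 4.6]
width: 0.0448
gripper_force: 32.4
t 14.85 pos [ 0.5958 -0.0209  0.0367] yaw -18.4 w 0.0448 F [-2.   1.   4.6] z-axis [ 0.001 -0.    -1.   ]
[-0.0011 -0.0012  0.0005] spin -0.0003
```

Contact with the floor. Release, lift and go to the green cassette.

```bash
python3 -m creep '[[0.55,0,0,-0.001,0],[0.6,0,0,-0.001,0],[0.7,0,0,-0.001,0],[0.75,0,0,-0.001,0],[0.75,0,0,-0.001,0]]';python3 -m creep '[[0.75,0,0,-0.02,0],[0.75,0,0,-0.06,0],[0.75,0,0,-0.1,0],[0.75,0,0,-0.2,0],[0.75,0,0,-0.24,0],[0.75,0,0,-0.24,0],[0.75,0,0,-0.24,0]]'; python3 calc.py .4658 -.3197 .15 -5.5 .4726 .0015 .15 25.2
```

```text
clock: 15.35
position: [0.5955, -0.0209, 0.0364]
ee_rot: [-0.0, 0.811, 0.585, -0.0]
contact_force: [-0.3, -0.9, 0.0]
width: 0.0638
gripper_force: 0.0
clock: 16.05
position: [0.5954, -0.0209, 0.1572]
ee_rot: [0.0, 0.811, 0.585, 0.0]
contact_force: [-0.2, -0.0, -0.5]
width: 0.0641
gripper_force: 0.0
t 16.05 pos [ 0.5954 -0.0209  0.1572] yaw -18.4 w 0.0641 F [-0.2 -0.  -0.5] z-axis [ 0.001 -0.    -1.   ]
[-0.6489 -0.0571  0.0144] spin -0.0359
[-0.0351 -0.2472  0.0144] spin -0.1212
```

```bash
python3 -m creep '[[0.9,-0.01,-0.06,0,-0.02],[1,-0.02,-0.14,0,-0.05],[1,-0.03,-0.22,0,-0.07],[1,-0.035,-0.247,0.01,-0.09],[1,-0.035,-0.247,0.014,-0.11],[1,-0.035,-0.247,0.014,-0.121],[1,-0.035,-0.247,0.014,-0.121],[1,-0.035,-0.247,0.014,-0.121]]'; python3 calc.py .4728 .0016 .023 25.2;  python3 chk.py purple
```

```text
clock: 16.85
position: [0.4721, 0.0016, 0.1486]
ee_rot: [-0.001, 0.537, 0.844, -0.0]
contact_force: [-0.1, 0.2, 0.1]
width: 0.0851
gripper_force: 0.0
t 16.85 pos [0.4721 0.0016 0.1486] yaw 25.1 w 0.0851 F [-0.1  0.2  0.1] z-axis [-0.002  0.    -1.   ]
[-0.0006  0.0013  0.2511] spin -0.0004
purple top (np.float64(46.64), np.float64(0.6059), np.float64(-0.0264), np.float64(-13.8))
purple scene (np.float64(4.36), np.float64(0.5956), np.float64(-0.0218), np.float64(-15.4))
purple dock (0.595, -0.0212)
```

```bash
python3 -m creep '[[1,-0.001,0.001,0.04,0],[1,-0.001,0.001,0.1,0],[1,-0.001,0.001,0.15,0],[1,-0.001,0.001,0.19,0],[1,-0.001,0.001,0.21,0],[1,-0.001,0.001,0.23,0],[1,-0.001,0.001,0.25,0],[1,-0.001,0.001,0.25,0]]' && python3 -m creep '[[0.4,0,0,0,0],[0.4,0,0,0,0],[0.2,0,0,0,0],[0.2,0,0,0,0],[0.2,0,0,0,0],[0.2,0,0,0,0],[0.2,0,0,0,0]]' 30 && python3 -m creep '[[0.2,0,0,-0.02,0],[0.2,0,0,-0.06,0],[0.2,0,0,-0.12,0],[0.2,0,0,-0.2,0],[0.2,0,0,-0.2,0],[0.2,0,0,-0.2,0]]'; python3 calc.py .628 .0822 .124 -6.4
```

```text
clock: 17.75
position: [0.473, 0.0013, 0.0238]
ee_rot: [-0.001, 0.536, 0.844, -0.0]
contact_force: [-0.3, 0.7, -0.4]
width: 0.0851
gripper_force: 0.0
clock: 18.45
position: [0.4741, 0.0012, 0.0253]
ee_rot: [0.001, 0.536, 0.844, 0.0]
contact_force: [-0.2, 0.1, 5.2]
width: 0.0449
gripper_force: 32.0
clock: 19.05
position: [0.4738, 0.0012, 0.1255]
ee_rot: [0.001, 0.536, 0.844, 0.0]
contact_force: [-0.4, 0.2, -0.7]
width: 0.0448
gripper_force: 31.3
t 19.05 pos [0.4738 0.0012 0.1255] yaw 25.1 w 0.0448 F [-0.4  0.2 -0.7] z-axis [ 0.002 -0.    -1.   ]
[0.0155 0.3481 0.0031] spin 0.0876
```

```bash
python3 -m creep '[[0.2,0.002,0.04,0,0.01],[0.2,0.005,0.1,0,0.02],[0.2,0.008,0.17,0,0.03],[0.2,0.011,0.24,0,0.05],[0.2,0.013,0.3,0,0.07],[0.2,0.015,0.335,0,0.08],[0.2,0.015,0.348,0,0.088],[0.2,0.015,0.348,0,0.088],[0.2,0.015,0.348,0,0.088],[0.2,0.015,0.348,0,0.088]]'; python3 calc.py .628 .0822 .0295 -6.4; python3 - <<'E'
from h import *
d=eyes.get_image("scene")["frame"][150:270,215:335,::-1]; cv2.imwrite("pics/y.png",cv2.resize(d,None,fx=5,fy=5,interpolation=cv2.INTER_CUBIC))
E
```

```text
clock: 20.05
position: [0.6266, 0.0817, 0.1237]
ee_rot: [-0.001, 0.746, 0.666, -0.001]
contact_force: [-0.6, -0.1, -0.3]
width: 0.0445
gripper_force: 31.2
t 20.05 pos [0.6266 0.0817 0.1237] yaw -6.5 w 0.0445 F [-0.6 -0.1 -0.3] z-axis [-0.002 -0.    -1.   ]
[0.0014 0.0027 0.1884] spin -0.0003
```

View pics/y.png

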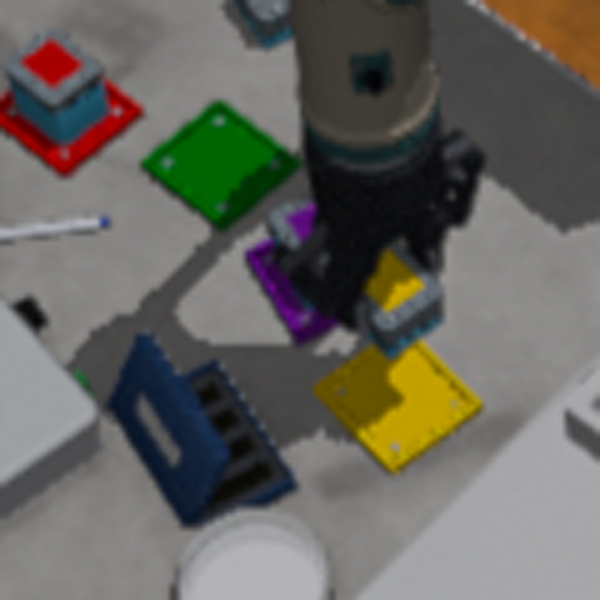

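The yellow cassette hangs level above the yellow dock (crop 395,400). The rack at (230,430) is clear of the fingers. Lowering.

```bash
python3 -m creep '[[0.2,0.001,0.001,0.03,0],[0.2,0.001,0.001,0.07,0],[0.2,0.001,0.001,0.11,0],[0.2,0.001,0.001,0.14,0],[0.2,0.001,0.001,0.16,0],[0.2,0.001,0.001,0.17,0],[0.2,0.001,0.001,0.178,0],[0.2,0.001,0.001,0.184,0],[0.2,0.001,0.001,0.187,0],[0.2,0.001,0.001,0.187,0]]';python3 -m creep '[[0.2,0,0,0.001,0],[0.2,0,0,0.002,0],[0.2,0,0,0.002,0]]';python3 -m creep '[[0.2,0,0,0.001,0],[0.2,0,0,0.001,0]]'; python3 calc.py .628 .0822 .0295 -6.4
```

```text
clock: 21.1
position: [0.6285, 0.0824, 0.0313]
ee_rot: [0.0, 0.746, 0.666, 0.0]
contact_force: [-0.3, 0.3, -0.9]
width: 0.0448
gripper_force: 31.2
clock: 21.4
position: [0.6286, 0.0825, 0.0304]
ee_rot: [0.0, 0.746, 0.666, 0.0]
contact_force: [0.9, 0.5, -0.1]
width: 0.0451
gripper_force: 31.3
clock: 21.6
position: [0.6286, 0.0825, 0.0303]
ee_rot: [0.0, 0.746, 0.666, 0.0]
contact_force: [-1.2, 0.3, 3.8]
width: 0.0449
gripper_force: 31.8
t 21.6 pos [0.6286 0.0825 0.0303] yaw -6.5 w 0.0449 F [-1.2  0.3  3.8] z-axis [ 0.001  0.    -1.   ]
[-0.0007 -0.0012  0.0016] spin -0.0004
```

```bash
python3 -m creep '[[0.55,0,0,-0.001,0],[0.6,0,0,-0.001,0],[0.7,0,0,-0.001,0],[0.75,0,0,-0.001,0],[0.75,0,0,-0.001,0]]';python3 -m creep '[[0.75,0,0,-0.02,0],[0.75,0,0,-0.06,0],[0.75,0,0,-0.1,0],[0.75,0,0,-0.2,0],[0.75,0,0,-0.26,0],[0.75,0,0,-0.26,0],[0.75,0,0,-0.26,0]]'; python3 calc.py .4662 -.3196 .15 -5
```

```text
clock: 22.1
position: [0.6283, 0.0824, 0.0299]
ee_rot: [-0.0, 0.746, 0.666, -0.0]
contact_force: [0.2, -0.8, -0.1]
width: 0.0644
gripper_force: 0.0
clock: 22.8
position: [0.6287, 0.0824, 0.1615]
ee_rot: [0.001, 0.746, 0.666, 0.001]
contact_force: [-0.8, -0.1, -0.1]
width: 0.0637
gripper_force: 0.0
t 22.8 pos [0.6287 0.0824 0.1615] yaw -6.5 w 0.0637 F [-0.8 -0.1 -0.1] z-axis [ 0.002  0.    -1.   ]
[-0.8358 -0.2312  0.0229] spin -0.0043
```

```bash
python3 -m creep '[[0.9,-0.05,-0.014,0,0],[1,-0.13,-0.036,0,0],[1,-0.22,-0.061,0,0],[1,-0.31,-0.086,0,0],[1,-0.4,-0.11,0,0],[1,-0.49,-0.136,0,0],[1,-0.58,-0.16,0,-0.004],[1,-0.67,-0.185,0,-0.004],[1,-0.75,-0.208,0,-0.004],[1,-0.8,-0.221,0,-0.004]]'; python3 -m creep '[[1,-0.036,-0.01,0.023,0],[1,-0.036,-0.01,0.023,0],[1,-0.036,-0.01,0.023,0],[1,-0.036,-0.01,0.023,0]]';python3 calc.py .4660 -.3196 .0235 -5; python3 chk.py purple yellow
```

```text
clock: 23.8
position: [0.4706, -0.3044, 0.1583]
ee_rot: [-0.002, 0.739, 0.674, -0.001]
contact_force: [0.4, -0.3, -0.0]
width: 0.0855
gripper_force: 0.0
clock: 24.2
position: [0.4665, -0.3187, 0.1481]
ee_rot: [-0.001, 0.738, 0.675, 0.0]
contact_force: [0.8, 0.6, 0.1]
width: 0.0856
gripper_force: 0.0
t 24.2 pos [ 0.4665 -0.3187  0.1481] yaw -5.1 w 0.0856 F [0.8 0.6 0.1] z-axis [-0.001  0.002 -1.   ]
[-0.0018 -0.0008  0.2492] spin -0.0002
purple top (np.float64(25.58), np.float64(0.5922), np.float64(-0.0224), np.float64(-16.4))
purple scene (np.float64(5.35), np.float64(0.5957), np.float64(-0.0213), np.float64(-15.2))
purple dock (0.595, -0.0212)
yellow top (np.float64(39.39), np.float64(0.6252), np.float64(0.082), np.float64(-2.5))
yellow scene (np.float64(5.11), np.float64(0.6293), np.float64(0.0834), np.float64(-8.1))
yellow dock (0.628, 0.082)
```

Purple and yellow are both centred. Now green.

```bash
python3 -m creep '[[1,-0.001,-0.001,0.04,0],[1,-0.001,-0.001,0.1,0],[1,-0.001,-0.001,0.15,0],[1,-0.001,-0.001,0.19,0],[1,-0.001,-0.001,0.21,0],[1,-0.001,-0.001,0.23,0],[1,-0.001,-0.001,0.249,0],[1,-0.001,-0.001,0.249,0]]' && python3 -m creep '[[0.4,0,0,0,0],[0.4,0,0,0,0],[0.2,0,0,0,0],[0.2,0,0,0,0],[0.2,0,0,0,0],[0.2,0,0,0,0],[0.2,0,0,0,0]]' 30 && python3 -m creep '[[0.2,0,0,-0.02,0],[0.2,0,0,-0.06,0],[0.2,0,0,-0.12,0],[0.2,0,0,-0.2,0],[0.2,0,0,-0.2,0],[0.2,0,0,-0.2,0]]'; python3 calc.py .579 -.1355 .124 1
```

```text
clock: 25.2
position: [0.4657, -0.32, 0.0234]
ee_rot: [-0.001, 0.738, 0.675, -0.0]
contact_force: [0.0, 0.1, 0.2]
width: 0.0855
gripper_force: 0.0
clock: 25.9
position: [0.4664, -0.3208, 0.025]
ee_rot: [0.001, 0.738, 0.675, 0.0]
contact_force: [-0.4, -0.3, 6.1]
width: 0.0454
gripper_force: 30.7
clock: 26.5
position: [0.4662, -0.3206, 0.1253]
ee_rot: [0.001, 0.738, 0.675, 0.0]
contact_force: [0.4, 0.5, -1.4]
width: 0.0458
gripper_force: 30.4
t 26.5 pos [ 0.4662 -0.3206  0.1253] yaw -5.1 w 0.0458 F [ 0.4  0.5 -1.4] z-axis [ 0.002 -0.002 -1.   ]
[0.3887 0.1918 0.0026] spin -0.0169
```

```bash
python3 -m creep '[[0.2,0.03,0.015,0,-0.002],[0.2,0.09,0.044,0,-0.006],[0.2,0.16,0.079,0,-0.01],[0.2,0.23,0.113,0,-0.017],[0.2,0.29,0.143,0,-0.017],[0.2,0.35,0.173,0,-0.017],[0.2,0.389,0.192,0,-0.017],[0.2,0.389,0.192,0,-0.017],[0.2,0.389,0.192,0,-0.017],[0.2,0.389,0.192,0,-0.017]]'; python3 calc.py .579 -.1355 .0295 1
```

```text
clock: 27.5
position: [0.5779, -0.1352, 0.1231]
ee_rot: [-0.001, 0.701, 0.713, -0.001]
contact_force: [0.1, -0.3, 0.0]
width: 0.0453
gripper_force: 30.4
t 27.5 pos [ 0.5779 -0.1352  0.1231] yaw 1.0 w 0.0453 F [ 0.1 -0.3  0. ] z-axis [-0.002  0.    -1.   ]
[-0.0006  0.0023  0.1872] spin 0.0001
```

```bash
python3 -m creep '[[0.2,0,0.001,0.03,0],[0.2,0,0.001,0.07,0],[0.2,0,0.001,0.11,0],[0.2,0,0.001,0.14,0],[0.2,0,0.001,0.16,0],[0.2,0,0.001,0.17,0],[0.2,0,0.001,0.178,0],[0.2,0,0.001,0.184,0],[0.2,0,0.001,0.187,0],[0.2,0,0.001,0.187,0]]';python3 -m creep '[[0.2,0,0,0.001,0],[0.2,0,0,0.002,0],[0.2,0,0,0.002,0]]';python3 -m creep '[[0.2,0,0,0.001,0],[0.2,0,0,0.001,0]]'; python3 calc.py .579 -.1355 .0295 1
```

```text
clock: 28.5
position: [0.5795, -0.1351, 0.0308]
ee_rot: [0.0, 0.701, 0.713, 0.0]
contact_force: [0.5, 0.2, -0.4]
width: 0.0457
gripper_force: 30.4
clock: 28.8
position: [0.5796, -0.1351, 0.03]
ee_rot: [0.0, 0.701, 0.713, 0.0]
contact_force: [0.2, -0.0, 1.9]
width: 0.0452
gripper_force: 30.5
clock: 29.0
position: [0.5796, -0.1351, 0.03]
ee_rot: [0.0, 0.701, 0.713, 0.0]
contact_force: [-1.2, 0.2, 5.1]
width: 0.0454
gripper_force: 30.9
t 29.0 pos [ 0.5796 -0.1351  0.03  ] yaw 1.0 w 0.0454 F [-1.2  0.2  5.1] z-axis [ 0.001 -0.    -1.   ]
[-0.0007 -0.0013  0.0011] spin 0.0001
```

```bash
python3 -m creep '[[0.55,0,0,-0.001,0],[0.6,0,0,-0.001,0],[0.7,0,0,-0.001,0],[0.75,0,0,-0.001,0],[0.75,0,0,-0.001,0]]';python3 -m creep '[[0.75,0,0,-0.02,0],[0.75,0,0,-0.06,0],[0.75,0,0,-0.1,0],[0.75,0,0,-0.2,0],[0.75,0,0,-0.3,0],[0.75,0,-0.05,-0.4,0],[0.75,0,-0.14,-0.4,0],[0.75,0,-0.24,-0.4,0],[0.75,0,-0.34,-0.4,0],[0.75,0,-0.44,-0.4,0]]';python3 -m creep '[[0.75,0,-0.08,0,0],[0.75,0,-0.08,0,0],[0.75,0,-0.08,0,0],[0.75,0,-0.08,0,0]]'; python3 chk.py red purple yellow green; python3 - <<'E'
from h import *
a=eyes.get_image("top")["frame"][145:240,290:460,::-1]; b=eyes.get_image("scene")["frame"][110:260,190:360,::-1]
a,b=[cv2.resize(i,(600,int(600*i.shape[0]/i.shape[1])),interpolation=cv2.INTER_CUBIC) for i in(a,b)]
cv2.imwrite("pics/f1.png",a);cv2.imwrite("pics/f2.png",b)
E
```

```text
clock: 29.5
position: [0.5793, -0.1351, 0.0294]
ee_rot: [-0.0, 0.701, 0.713, -0.0]
contact_force: [-0.2, 0.0, -0.3]
width: 0.0642
gripper_force: 0.0
clock: 30.5
position: [0.3574, -0.1387, 0.2302]
ee_rot: [0.001, 0.7, 0.714, -0.0]
contact_force: [-0.3, -0.9, 0.1]
width: 0.0643
gripper_force: 0.0
clock: 30.9
position: [0.3205, -0.1402, 0.2303]
ee_rot: [0.001, 0.701, 0.713, 0.0]
contact_force: [-0.1, 0.5, -0.0]
width: 0.0642
gripper_force: 0.0
red top (np.float64(13.58), np.float64(0.6195), np.float64(-0.2474), np.float64(0.6))
red scene (np.float64(3.13), np.float64(0.6235), np.float64(-0.2463), np.float64(-1.4))
red dock (0.622, -0.2465)
purple top (np.float64(25.59), np.float64(0.5921), np.float64(-0.0223), np.float64(-15.6))
purple scene (np.float64(5.31), np.float64(0.5957), np.float64(-0.0213), np.float64(-15.2))
purple dock (0.595, -0.0212)
yellow top (np.float64(39.27), np.float64(0.6252), np.float64(0.082), np.float64(-2.5))
yellow scene (np.float64(5.1), np.float64(0.6293), np.float64(0.0834), np.float64(-8.1))
yellow dock (0.628, 0.082)
green top (np.float64(29.59), np.float64(0.5768), np.float64(-0.1352), np.float64(0.4))
green scene (np.float64(5.84), np.float64(0.5802), np.float64(-0.1336), np.float64(-1.9))
green dock (0.579, -0.1355)
```

View pics/f1.png

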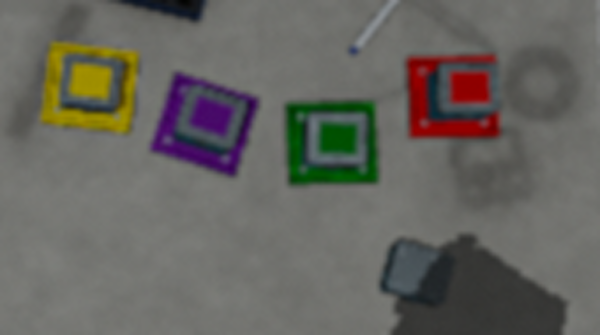

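View pics/f2.png

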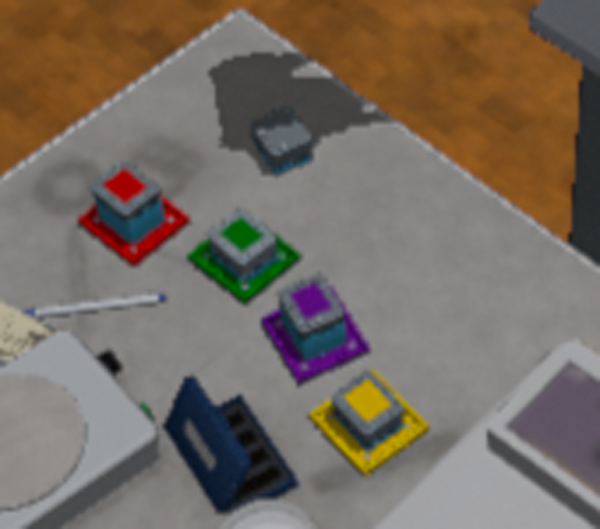

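All four cassettes stand flat, centred and square in their docks: in the second crop red (125,205), green (245,245), purple (315,315) and yellow (368,410). The plain cassette is untouched at (283,140). Handing in.

```bash
python3 -c "
from rig import manip
print(manip.sign_off())"
```

```text
the job is handed in; nothing more can be done
None
```

The job is handed in at about 31 s: the red, purple, yellow and green cassettes each stand upright in the dock of their colour, centred to about 2 mm and square to within a few degrees, and I did not touch the plain cassette, timer or look-alikes.

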